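# Offer up a coil plate to its hinge on the wireless-power test rig and hold it for the pin

### The job

Lift the plate with the round coil out of the rack and bring it to the test rig, upright and with its coil facing the transmitter coil. Lower its hinge knuckle into the gap between the two knuckles on the rig until the three holes line up well enough for a colleague to slide the hinge pin straight through, and finish like that: still holding the plate still, carrying its weight yourself and not pressing on the rig. Leave the other plate, the transmitter, and the tray, pin, screwdriver and multimeter as they are.

Things in the scene. Friction and masses are not known exactly. Their poses are not given: they have to be found in the camera images.
- round_plate: Loose upright acrylic plate with a ROUND black coil, 0.25 to 0.49 kg, in either bay of the rack. Origin: bore centre of its one steel hinge knuckle (tube along own x, 28 mm long, 20 mm outside, 10 mm bore). Own x: along the bore, level; own y: the way the coil faces; own z: up the plate. Acrylic: x -55 to 55, y -4 to 6 (10 mm thick), z 16 to 155 mm.
- plate_top (a point): Middle of round_plate's top edge, at (0, 1, 155) mm in it; axes as round_plate. The top 30 mm of the plate are bare acrylic and can be pinched from above across the 10 mm thickness.
- coil_face (a point): Centre of the front of the round coil, at (0, 15, 88) mm in round_plate, axes as round_plate. Coil 68 mm in diameter; its backing disc and screws reach y -15 behind the plate. Below it on the coil side: steel hinge leaf, 74 mm wide, y 6 to 10, z 16 to 50, narrowed to the 28 mm knuckle below z 16.
- square_plate: The other plate: same acrylic plate, hinge leaf, knuckle and axes, but its coil is a 66 mm SQUARE pad. Stands in the other bay; to be left there.
- rack: Fixed plywood rack 300 x 80 mm, 61 mm high, origin at the centre of its underside, long axis x. Two bays at x -80 and 80 mm: a parked plate stands 22 mm deep in 12 mm wide slots under its two lower corners, knuckle free between them, axes parallel to the rack's, origin at (-80 or 80, -1, 23) mm. Lift it straight up 30 mm or more to clear.
- rig: Fixed coil test rig; origin on the bench straight below the hinge axis; x across the rig along the hinge axis, y along its rails towards the transmitter, z up. Base 140 mm wide, y -160 to 370 mm. On the receiver board (y -145 to -15, top at z 50) stands a power module, 110 mm wide, y -140 to -60, top at z 108 mm.
- jamb_edge (a point): Middle of the upper inner edge of the acrylic jamb block on the receiver board, 80 mm above the bench, at y -14 mm in rig; axes as rig. The block is 110 mm wide and runs 40 mm to -y. The fixed steel hinge leaf lies on it (top at z 84 mm), its two knuckles projecting beyond this edge.
- hinge_axis (a point): Mid-gap point on the bore axis of the rig's two fixed knuckles, 90 mm above the bench, axes as rig. Each is a tube along x, 20 mm outside, 10 mm bore, x 17 to 37 and -37 to -17 mm: a 34 mm gap, open above, free air 50 mm below. Plate right: round_plate's origin here, its x, y, z along these. Pin 6 mm. Lowered 6 mm too far or let go, the plate lands on the knuckles.
- tx_carriage (a joint): Slide of the transmitter carriage along the rig's rails, m, 0 to 0.06, stiff (about 12 N); larger is farther from the hinge. Not to be moved.
- tx_coil (a point): Centre of the face of the transmitter coil (68 mm disc facing the hinge) at (0, 146 mm + tx_carriage, 178 mm) in rig. Its upright plate is 110 mm wide and reaches 240 mm above the bench.
- parts_tray: Small loose aluminium tray 60 x 130 x 18 mm, origin at the centre of its underside.
- hinge_pin: The hinge pin, a plain steel rod 6 mm x 90 mm lying in the tray; stays there.
- screwdriver: Loose screwdriver lying on the bench beyond the rig.
- multimeter: Loose hand-held multimeter 150 x 75 x 42 mm lying on the bench, origin at the centre of its underside.
Mind the look-alikes: they are no part of the job. What is shaped like the round_plate but orange or red is not meant.

How it is judged:
On the way:
1. the round-coil plate is lifted clear of the rack in the fingers (height (world z) of round_plate above 0.06 m and contact force between the fingers and round_plate above 1 N and contact force between rack and round_plate below 0.1 N), for 0.2 s.
At the end, for the whole second after the job is handed in: Fingers hold the plate still in the gap: bore centre within 2.5 mm of the hinge axis (y, z), 4 mm along it, bores parallel to 0.05 rad, upright to 0.12 rad, coil on the transmitter's side, under 4 N on the rig; transmitter moved under 10 mm, pin and screwdriver 30 mm, the rest 20 mm (y of round_plate in the frame of hinge_axis between -0.0025 and 0.0025 m and z of round_plate in the frame of hinge_axis between -0.0025 and 0.0025 m and x of round_plate in the frame of hinge_axis between -0.004 and 0.004 m and angle between the x axis of round_plate and the x axis of hinge_axis, either way round below 0.05 rad and angle between round_plate's own z axis and vertical below 0.12 rad and y of coil_face in the frame of hinge_axis above 0 m and contact force between the fingers and round_plate above 1 N and contact force between round_plate and rig below 4 N and linear speed of round_plate below 0.02 m/s and distance of each of square_plate, parts_tray, multimeter from where it was at the start of the episode below 0.02 m and distance of tx_coil from where it was at the start of the episode below 0.01 m and distance of each of hinge_pin, screwdriver from where it was at the start of the episode below 0.03 m); the arm keeps its last pose, push and grip.
It fails at once if the other plate is disturbed (distance of square_plate from where it was at the start of the episode above 0.02 m).
It fails at once if the transmitter carriage is shoved along (distance of tx_coil from where it was at the start of the episode above 0.01 m).
It fails at once if tray, pin, screwdriver or multimeter is disturbed (distance of any of parts_tray, multimeter from where it was at the start of the episode above 0.02 m or distance of any of hinge_pin, screwdriver from where it was at the start of the episode above 0.03 m).
It also fails if it takes over 38 s, if anything falls off the work surface, if the arm or the gripper's body presses on something with over 40 N, if the wrist force passes 120 N, or if a joint passes its speed limit or range.

### The arm

A 6-joint arm with a two-finger parallel gripper is mounted at the origin on the work surface. World frame = base frame: x ahead of the robot, y to its left, z up, the work surface at z = 0. Lengths are in m, angles in rad, forces in N, time in s.
With the tool pointing down it reaches from about 0.375 to 0.9 m from the base axis. Payload 3.1 kg.
Tool frame: the origin (TCP) lies between the finger pads; the fingertips stand robot.tip_extent ahead of it and the grasp point (between the pads) lies 3 mm ahead of it (robot.tip_extent is the distance from the TCP to the fingertips, in m); z points along the fingers, x is the direction in which the jaws open and shut, and the axes are right-handed (so a half turn about z gives the same grasp; the last joint's range is limited). The gripper opens to 87 mm and grips with 3 to 60 N. Pads are 19 mm wide; open, the fingers measure 117 mm over their backs; the gripper's body (75 mm by 190 mm) begins 51 mm behind the grasp point.
Start: joints at [-1.458, 0.527, 1.433, -0, 1.181, -0.178], TCP at [0.18, -0.599, 0.221] pointing down, gripper open.
Joint ranges: [-3.08, 3.08], [-0.75, 2.2], [0.22, 2.44], [-1.43, 4.57], [0, 2.65], [-2.85, 2.85]. Speed limits (rad/s): [2.79, 2.79, 3.14, 3.14, 3.14, 3.14].

### API

Orientations are given as a unit quaternion [x, y, z, w].
In Python, from rig import robot, cams gives the robot as it stands.
- The arm moves only by the tool carry_out, never from a script. Its argument "steps" is a list of rows, each a list of 3 entries, a list of its own where there are three numbers: the shift along the world's x, y, z in cm, then the turn about the world's z in degrees, then the closure, from 0 (fully open) to 1 (shut). In form: [[[dx, dy, dz], spin, fingers], ...]. A call has 1 to 10 rows; each row shifts and turns the pose as measured when the row begins; what a row does not reach is not made up. A row lasts 1/10 s, in which the tool goes at most 50 mm and 8.59 degrees, less where a joint would pass 70% of its speed; a pose out of reach is approached as far as the arm can. A call with a gripper value outside its range is refused whole. The fingers move at their own pace and stop on an object; "squeeze" is the grip in N (left out, the last holds). Time passes only in rows, so rows that do not move let the fingers close. It gives the time, the measured TCP pose, the force and the opening at its end, in the units of the state.
- robot.get_obs(): the state, without advancing time (a new reading comes with each control period).
- cams.camera(name): name is "scene" or "top" or "wrist"; returns a dict with "pixels" (384x512x3 uint8, red, green, blue), "fx", "fy", "cx", "cy" (pixels), "k1" (the pictures are not rectified: a ray, as slopes to the right and down, at radius r is drawn at 1 + k1 r^2 times it, then the intrinsics apply), "eye" and "rotation" of the camera in the world. Camera axes: x right, y up, looking along -z (the intrinsics and any distortion apply to the point x, -y, -z); pixel columns grow to the right and rows downward; lengths in m; the calibration is good to about 2 mm. A picture is of the moment at which its call begins. There is no depth.
- robot.hand_in(): hands the job in, once; it reports no verdict.
The state is a dict: "time": time; "q": joint angles; "joint_velocities": joint speeds; "joint_torque": joint torques, N m; "position": TCP position; "tool_rot": TCP orientation; "ft_force": force on the tool from outside, world axes, zero at the start; "moment": the same for the moment, N m; "grip_width": finger opening in m.
Only numpy, scipy, OpenCV 4.12 (cv2) and the standard library are available. Lean on these libraries where they do the work, as an engineer would, in place of code of your own. Each camera call takes 0.05 s, during which the arm holds its last target. There are 200 camera calls.

## Working session

There is one attempt and no reset: what is moved stays moved. The work goes in short steps, Python scripts to look and compute and a tool call to move; the robot and the scene stay as the last step left them, time stands still between calls to the robot, and variables do not carry over. Pictures are saved under pics/ and viewed, about 8 in all and at most 12, crops included, and the job is handed in when it is done.

Besides the shell and the picture viewer there is one more tool, called after "Request:" in YAML: its name, and indented under it one key for each argument. carry_out: Moves the arm, as the interface text tells. Its arguments: {"type":"object","properties":{"steps":{"type":"array"},"squeeze":{"type":"number"}},"required":["steps"]}

```bash
mkdir -p pics; ls; cat > h.py <<'E'
import numpy as np, cv2, sys
from rig import robot, cams
def grab(n,f=None):
    c=cams.camera(n)
    if f: cv2.imwrite('pics/'+f,cv2.cvtColor(np.asarray(c['pixels']),cv2.COLOR_RGB2BGR))
    return c
def K(c): return np.array([[c['fx'],0,c['cx']],[0,c['fy'],c['cy']],[0,0,1.]]),np.array([c['k1'],0,0,0,0.])
def rays(c,uv):
    k,d=K(c); p=cv2.undistortPoints(np.array(uv,float).reshape(-1,1,2),k,d).reshape(-1,2)
    v=np.c_[p[:,0],-p[:,1],-np.ones(len(p))]@np.array(c['rotation']).T
    return np.array(c['eye']),v
def onz(c,uv,z):
    e,v=rays(c,uv); return e+v*((z-e[2])/v[:,2])[:,None]
def proj(c,P):
    k,d=K(c); q=(np.atleast_2d(P)-np.array(c['eye']))@np.array(c['rotation'])
    s=np.c_[-q[:,0]/q[:,2],q[:,1]/q[:,2]]  # right, down slopes
    r2=(s**2).sum(1,keepdims=True); s=s*(1+c['k1']*r2)
    return s*[c['fx'],c['fy']]+[c['cx'],c['cy']]
def tri(obs):
    A=np.zeros((3,3));b=np.zeros(3)
    for c,uv in obs:
        e,v=rays(c,[uv]);v=v[0]/np.linalg.norm(v[0]);M=np.eye(3)-np.outer(v,v);A+=M;b+=M@e
    return np.linalg.solve(A,b)
E
python3 - <<'E'
from h import *
for n in ['scene','top','wrist']:
    c=grab(n,n+'0.png'); print(n,c['fx'],c['cx'],c['cy'],c['k1'],np.round(c['eye'],3),np.round(c['rotation'],3).tolist())
print(robot.get_obs(),robot.tip_extent)
a=[cv2.imread('pics/%s0.png'%n) for n in ['scene','top']]
for n,i in zip(['s','t'],a): cv2.imwrite('pics/%s0b.png'%n,cv2.resize(i,(800,600),interpolation=cv2.INTER_CUBIC))
E
```

```text
pics
scene 397.8856405039552 262.20696263391136 191.90670356775564 0.03976117044221667 [1.017 0.201 1.067] [0.129, 0.25, 0.844, 0.456]
top 485.25433450617635 252.1835814420457 194.88389083095277 -0.1883838252768023 [ 0.397 -0.132  1.478] [-0.028, 0.028, 0.716, -0.697]
wrist 321.3642954617998 254.59115167160581 190.37901816844953 0.008704412268685527 [ 0.261 -0.575  0.384] [-0.123, 0.093, -0.59, 0.793]
{'time': 0.15, 'q': array([-1.45749766e+00,  5.28265081e-01,  1.43362568e+00,  1.39786332e-05,
        1.18140478e+00, -1.78503260e-01]), 'joint_velocities': array([ 0.00019667,  0.00019063, -0.00280803, -0.00094729,  0.00017043,
       -0.0006661 ]), 'joint_torque': array([-1.65248566e-04, -4.40433097e+01, -1.76841706e+01,  6.33375929e-02,
        5.52509353e-02, -1.01218902e-04]), 'position': array([ 0.17976309, -0.59798974,  0.22038315]), 'tool_rot': array([ 8.02394049e-01, -5.96793988e-01, -5.77397931e-04, -6.25784448e-04]), 'ft_force': array([-0.20412418,  0.21600423, -0.06083194]), 'moment': array([-0.0338363 ,  0.0396207 , -0.05532709]), 'grip_width': 0.08691063093439512} 0.022
```

View pics/s0b.png

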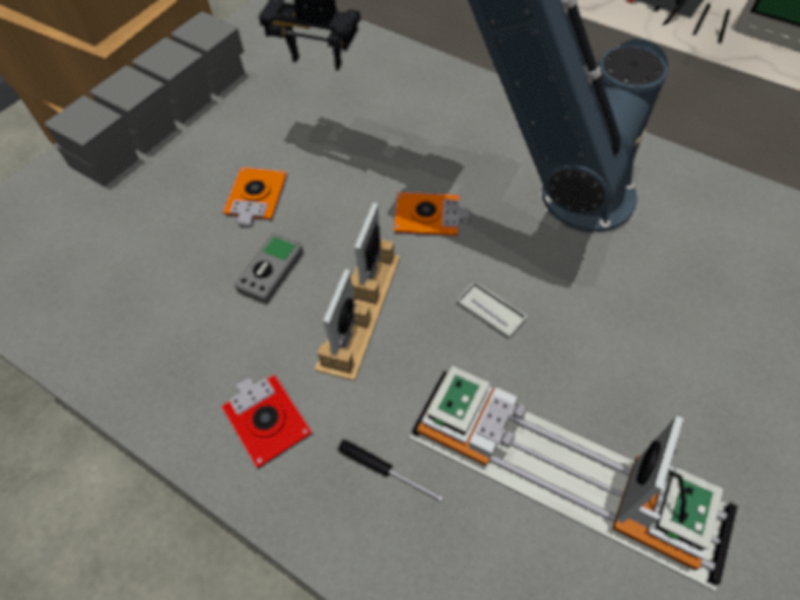

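View pics/t0b.png

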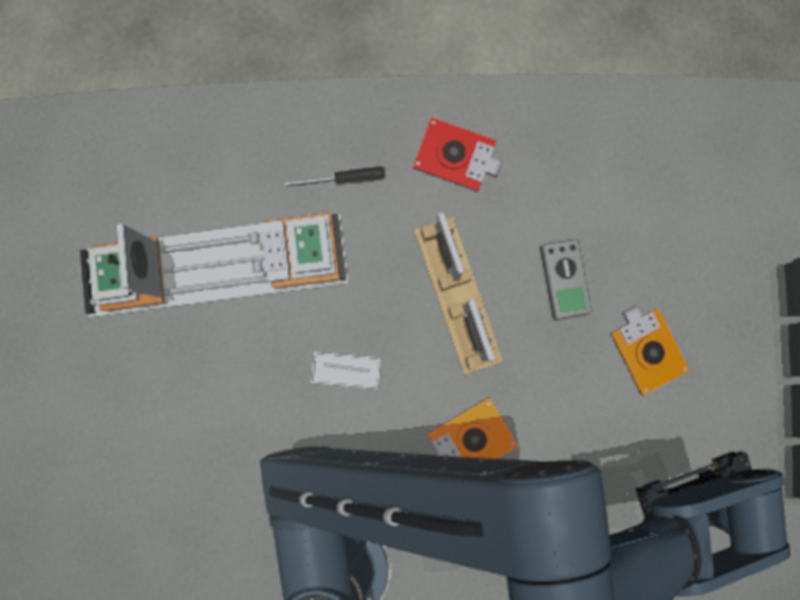

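```bash
python3 - <<'E'
s=open('h.py').read()
s=s.replace("def grab","from scipy.spatial.transform import Rotation as R\ndef grab").replace("    return c\ndef K","    c['rotation']=R.from_quat(c['rotation']).as_matrix()\n    return c\ndef K")
open('h.py','w').write(s)
import pickle
from h import *
cs={n:grab(n) for n in['scene','top']}
pickle.dump(cs,open('cs.pkl','wb'))
S=cv2.cvtColor(cs['scene']['pixels'],cv2.COLOR_RGB2BGR);T=cv2.cvtColor(cs['top']['pixels'],cv2.COLOR_RGB2BGR)
def cr(I,x,y,w,h,f): return cv2.resize(I[y:y+h,x:x+w],None,fx=f,fy=f,interpolation=cv2.INTER_CUBIC)
M=np.zeros((600,800,3),np.uint8)
a=cr(S,195,125,70,120,5);M[:600,:350]=a
b=cr(T,260,130,65,112,5);M[:560,360:685]=b
cv2.imwrite('pics/m1.png',M)
M=np.zeros((600,800,3),np.uint8)
b=cr(T,45,130,185,80,4.3);M[:b.shape[0],:b.shape[1]]=b[:,:800]
b=cr(S,255,230,110,75,3.3);M[345:345+b.shape[0],:b.shape[1]]=b
b=cr(S,365,255,110,75,3.3);M[345:345+b.shape[0],400:400+b.shape[1]]=b
cv2.imwrite('pics/m2.png',M)
E
```

```text
(no output)
```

View pics/m1.png

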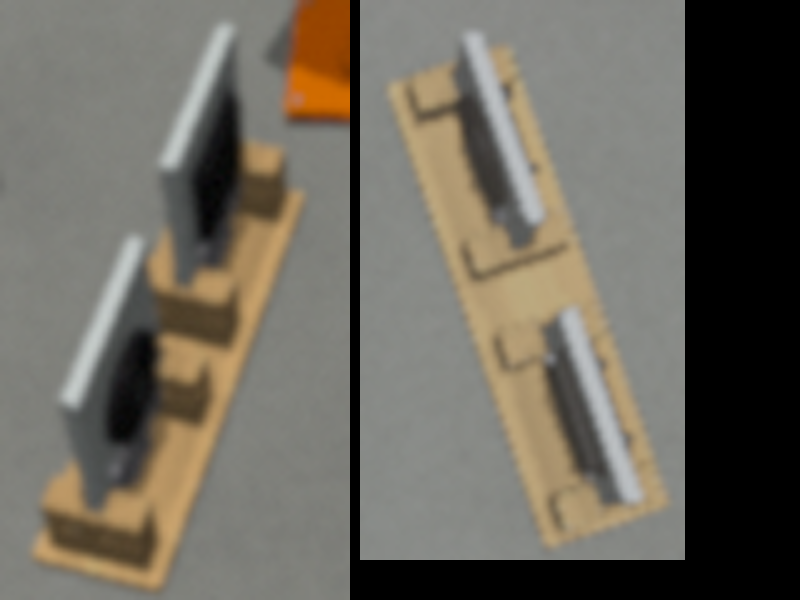

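View pics/m2.png

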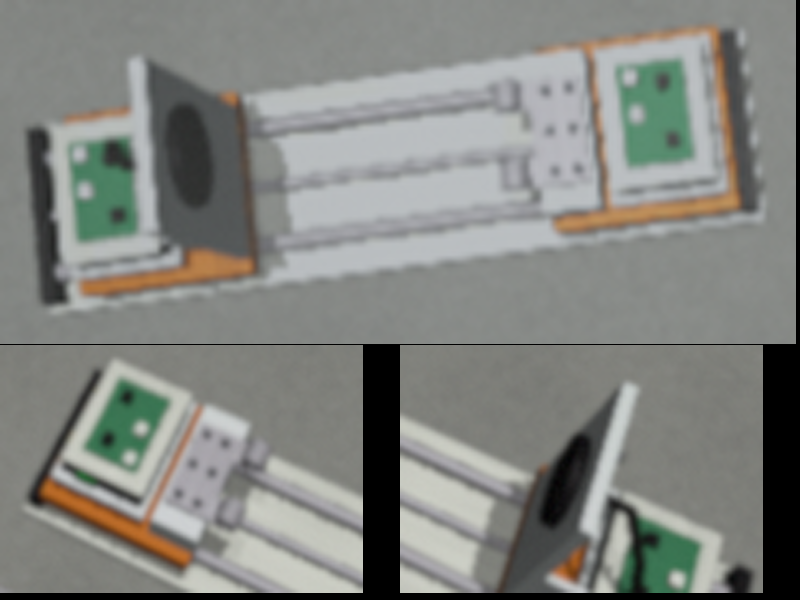

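```bash
python3 - <<'E'
import pickle
from h import *
cs=pickle.load(open('cs.pkl','rb'));T=cs['top'];S=cs['scene']
def strip(c,x,y,w,h,th):
    I=c['pixels'][y:y+h,x:x+w].astype(int); m=((I.min(2)>th)&(I.max(2)-I.min(2)<25)).astype(np.uint8)
    n,l,st,ce=cv2.connectedComponentsWithStats(m); 
    for k in range(1,n):
        if st[k,4]>40:
            p=np.argwhere(l==k)[:,::-1].astype(np.float32); r=cv2.minAreaRect(p); b=cv2.boxPoints(r)+[x,y]
            i=np.argsort(b[:,1]); e=np.array([b[i[:2]].mean(0),b[i[2:]].mean(0)]); print(st[k,4],r[1],e.round(1).tolist())
            yield e
print('top');t=list(strip(T,260,130,65,112,165))
for e in t:
    W=onz(T,e,.178);d=W[0]-W[1];print(W.round(4).tolist(),W.mean(0).round(4),np.linalg.norm(d),'yaw',np.degrees(np.arctan2(d[1],d[0])))
print('scene');s=list(strip(S,195,125,70,120,185))
for e in s:
    W=onz(S,e,.178);d=W[0]-W[1];print(W.round(4).tolist(),W.mean(0).round(4),np.linalg.norm(d))
m=lambda x,y:[45+x/4.3,130+y/4.3]
W=onz(T,[m(508,95),m(515,171)],.098);print('knuckles',W.round(4).tolist(),W.mean(0))
s_=lambda x,y:[255+x/3.3,230+(y-345)/3.3]
W2=onz(S,[s_(258,452),s_(230,515)],.095);print('scene kn',W2.round(4).tolist(),W2.mean(0))
for a,b in [((50,310),(765,218)),((40,125),(540,50))]:
    W=onz(T,[m(*a),m(*b)],.01);d=W[0]-W[1];print('rig ydir',W.round(3).tolist(),np.degrees(np.arctan2(-d[0],d[1])))
W=onz(T,[m(545,95-43),m(604,208)],.08);
W=onz(T,[m(262,125),m(495,92),m(275,186),m(500,155),m(275,243),m(540,210)],.05)
for i in (0,2,4): d=W[i]-W[i+1];print('rail',np.degrees(np.arctan2(-d[0],d[1])))
E
```

```text
top
111 (38.60117721557617, 2.9566855430603027) [[282.2, 136.6], [294.9, 173.0]]
110 (39.54267120361328, 2.901317834854126) [[301.4, 191.9], [314.3, 229.2]]
[[0.658, -0.2185, 0.178], [0.5571, -0.2494, 0.178]] [ 0.6076 -0.234   0.178 ] 0.10557394220666932 yaw 17.001847771884176
[[0.5056, -0.2651, 0.178], [0.404, -0.2964, 0.178]] [ 0.4548 -0.2808  0.178 ] 0.1062561105024064 yaw 17.108290785859325
scene
49 (1.4615384340286255, 32.30769729614258) [[221.1, 174.0], [208.7, 203.9]]
[[0.5596, -0.2468, 0.178], [0.6537, -0.2172, 0.178]] [ 0.6066 -0.232   0.178 ] 0.09865336585802673
knuckles [[0.639, 0.122, 0.098], [0.5871, 0.1177, 0.098]] [0.61304977 0.11984332 0.098     ]
scene kn [[0.584, 0.1235, 0.095], [0.6413, 0.1297, 0.095]] [0.6126103  0.12658102 0.095     ]
rig ydir [[0.509, 0.481, 0.01], [0.56, -0.045, 0.01]] 5.595598114887667
rig ydir [[0.646, 0.491, 0.01], [0.686, 0.115, 0.01]] 6.197221924527366
rail 5.954981089223744
rail 5.8865454904601044
rail 5.288711787735306
```

Request:
carry_out:
  steps:
    - [[3.5, 3, 2], 0.3, 0]
    - [[3.5, 3, 2], 0, 0]
    - [[3.5, 3, 1], 0, 0]
    - [[3.5, 3, 1], 0, 0]
    - [[3.5, 3, 1], 0, 0]
    - [[3.5, 3, 0], 0, 0]
    - [[3.5, 3, 0], 0, 0]
    - [[3.5, 3, 0], 0, 0]
    - [[3.5, 3, 0], 0, 0]
    - [[3.5, 3, 0], 0, 0]

```text
time: 1.25
position: [0.5356, -0.2911, 0.2924]
tool_rot: [0.8, -0.6, 0.001, 0.0]
ft_force: [-0.4, -0.2, 0.2]
grip_width: 0.0872
```

Request:
carry_out:
  steps:
    - [[3.5, 2.9, 0], 0, 0]
    - [[3.3, 2.7, 0], 0, 0]
    - [[0, 0, 0], 0, 0]

```text
time: 1.55
position: [0.6097, -0.2273, 0.292]
tool_rot: [0.802, -0.597, 0.002, -0.001]
ft_force: [-0.2, -0.0, -0.1]
grip_width: 0.0869
```

```bash
python3 - <<'E'
from h import *
c=grab('wrist','w1.png');t=grab('top','t1.png');o=robot.get_obs();print(o['position'],o['tool_rot'],c['eye'],o['ft_force'])
print(proj(c,[[.6515,-.2195,.178],[.5635,-.2465,.178]]))
E
```

```text
[ 0.60645121 -0.23039028  0.29182565] [ 8.01014606e-01 -5.98643949e-01  7.84267147e-04  6.38952466e-04] [ 0.68978638 -0.20386532  0.45553191] [-0.46150139 -0.0132631   0.33080239]
[[258.60388874 138.64348949]
 [258.94332756 235.89368498]]
```

View pics/w1.png

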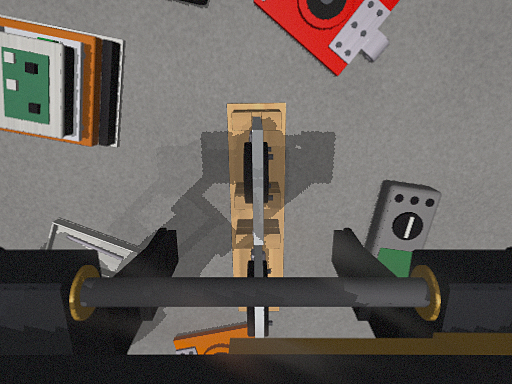

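```bash
python3 - <<'E'
from h import *
c=grab('wrist');o=robot.get_obs();print(o['position'],o['tool_rot'])
I=c['pixels'][105:260,240:280].astype(int); m=((I.min(2)>125)&(I.max(2)-I.min(2)<20)).astype(np.uint8)
for y in range(0,155,12): 
    x=np.flatnonzero(m[y]); print(105+y, (x.min()+240,x.max()+240,len(x)) if len(x) else None, I[y,10:30,1].tolist())
P=np.argwhere(m)[:,::-1]+[240,105]; print(P.min(0),P.max(0))
h=np.r_[proj(c,[[.607+.0526,-.233+.0161,.178],[.607-.0526,-.233-.0161,.178]])];print(h)
E
```

```text
[ 0.60564111 -0.23142846  0.29191905] [ 8.00469035e-01 -5.99373195e-01  6.99602053e-04  7.79804209e-04]
105 None [147, 144, 146, 148, 151, 147, 150, 149, 146, 146, 146, 110, 107, 103, 106, 107, 106, 104, 110, 109]
117 None [98, 85, 85, 88, 89, 89, 89, 86, 90, 51, 100, 106, 99, 93, 158, 167, 110, 102, 102, 103]
129 (np.int64(249), np.int64(259), 11) [218, 139, 139, 141, 145, 136, 142, 147, 148, 150, 109, 115, 120, 116, 119, 112, 114, 105, 105, 109]
141 (np.int64(250), np.int64(259), 10) [156, 148, 144, 147, 144, 144, 146, 146, 147, 162, 94, 27, 8, 3, 9, 63, 120, 114, 108, 112]
153 (np.int64(250), np.int64(259), 10) [155, 148, 144, 144, 144, 144, 140, 149, 147, 157, 101, 25, 15, 17, 32, 18, 50, 60, 50, 49]
165 (np.int64(250), np.int64(260), 11) [148, 150, 150, 144, 145, 147, 145, 144, 145, 153, 141, 33, 19, 25, 14, 7, 57, 112, 106, 101]
177 (np.int64(250), np.int64(260), 11) [150, 135, 131, 132, 127, 130, 143, 148, 146, 154, 137, 39, 2, 27, 21, 7, 68, 112, 108, 107]
189 (np.int64(251), np.int64(260), 10) [89, 130, 134, 128, 142, 143, 144, 142, 143, 145, 145, 42, 25, 21, 30, 18, 38, 75, 75, 76]
201 (np.int64(252), np.int64(260), 7) [120, 124, 131, 129, 124, 131, 132, 123, 128, 145, 143, 79, 97, 97, 107, 95, 93, 98, 96, 100]
213 (np.int64(252), np.int64(260), 5) [141, 120, 127, 124, 126, 129, 128, 127, 127, 126, 141, 107, 115, 115, 118, 115, 121, 119, 117, 121]
225 (np.int64(251), np.int64(260), 5) [71, 126, 133, 127, 129, 125, 127, 128, 125, 130, 134, 93, 77, 74, 83, 83, 87, 81, 76, 82]
237 (np.int64(251), np.int64(260), 10) [102, 141, 199, 197, 192, 190, 194, 191, 205, 133, 127, 99, 106, 104, 153, 156, 158, 155, 152, 153]
249 None [60, 69, 64, 87, 90, 86, 85, 87, 83, 92, 85, 72, 65, 71, 115, 112, 112, 107, 173, 169]
[249 125] [261 254]
[[255.76577294 123.50866455]
 [256.78338639 240.75361471]]
```

Request:
carry_out:
  steps:
    - [[0.1, 0, -3], 0.6, 0]
    - [[0, 0, -3], 0, 0]
    - [[0, 0, -3], 0, 0]
    - [[0, 0, -2], 0, 0]
    - [[0, 0, -1], 0, 0]
    - [[0, 0, 0], 0, 0]
    - [[0, 0, 0], 0, 0]
  squeeze: 35

```text
time: 2.4
position: [0.5998, -0.2421, 0.1716]
tool_rot: [0.799, -0.601, 0.003, 0.002]
ft_force: [0.3, 0.5, -0.1]
grip_width: 0.0869
```

Request:
carry_out:
  steps:
    - [[0.7, 1.0, 0], 1, 0]
    - [[0, 0, 0], 0, 0]
    - [[0, 0, 0], 0, 0]

```text
time: 2.7
position: [0.6089, -0.2328, 0.1752]
tool_rot: [0.805, -0.594, 0.006, 0.002]
ft_force: [0.7, -0.8, -0.6]
grip_width: 0.0869
```

Request:
carry_out:
  steps:
    - [[0, 0, -0.4], 0, 0]
    - [[0, 0, 0], 0, 0]

```text
time: 2.9
position: [0.6098, -0.2325, 0.1722]
tool_rot: [0.805, -0.593, 0.007, 0.002]
ft_force: [0.1, -0.4, 0.4]
grip_width: 0.0869
```

```bash
cat > st.py <<'E'
from h import *
def st():
    cams.camera('wrist')
    o=robot.get_obs(); r=R.from_quat(o['tool_rot']).as_matrix()
    print('t',o['time'],'p',o['position'].round(4),'xang',round(float(np.degrees(np.arctan2(r[1,0],r[0,0]))),2),'zax',r[:,2].round(4),'f',o['ft_force'].round(1),'m',o['moment'].round(2),'w',round(o['grip_width'],4),'v',abs(o['joint_velocities']).max().round(3))
    return o
if __name__=='__main__': st(); st()
E
python3 st.py
```

```text
t 2.95 p [ 0.6101 -0.2327  0.1726] xang -72.78 zax [ 0.0108 -0.0117 -0.9999] f [0.1 0.1 0.9] m [ 0.05 -0.05  0.05] w 0.087 v 0.006
t 3.0 p [ 0.6101 -0.2328  0.1726] xang -72.78 zax [ 0.0108 -0.0118 -0.9999] f [-0.2 -0.2  0.6] m [-0.02  0.02 -0.  ] w 0.0871 v 0.003
```

Request:
carry_out:
  steps:
    - [[0, 0, -0.1], 0, 0.5]
    - [[0, 0, 0], 0, 1]
    - [[0, 0, 0], 0, 1]
    - [[0, 0, 0], 0, 1]
    - [[0, 0, 0], 0, 1]
    - [[0, 0, 0], 0, 1]
  squeeze: 35

```text
time: 3.6
position: [0.6098, -0.233, 0.1712]
tool_rot: [0.805, -0.593, 0.008, 0.002]
ft_force: [0.7, -0.2, -0.7]
grip_width: 0.0471
```

```bash
python3 st.py
```

```text
t 3.65 p [ 0.6099 -0.233   0.1713] xang -72.8 zax [ 0.0103 -0.0117 -0.9999] f [-1.2 -0.4 -0.3] m [-0.01  0.05 -0.  ] w 0.0429 v 0.002
t 3.7 p [ 0.6098 -0.233   0.1712] xang -72.8 zax [ 0.0103 -0.0116 -0.9999] f [-0.9 -0.2 -0.1] m [0.06 0.04 0.03] w 0.0388 v 0.002
```

Request:
carry_out:
  steps:
    - [[0, 0, 0], 0, 1]
    - [[0, 0, 0], 0, 1]
    - [[0, 0, 0], 0, 1]
    - [[0, 0, 0], 0, 1]
    - [[0, 0, 0], 0, 1]
    - [[0, 0, 0], 0, 1]
    - [[0, 0, 0], 0, 1]

```text
time: 4.4
position: [0.6098, -0.2327, 0.1713]
tool_rot: [0.805, -0.593, 0.007, 0.002]
ft_force: [0.2, 0.4, 1.2]
grip_width: 0.0093
```

```bash
python3 st.py
```

```text
t 4.45 p [ 0.6098 -0.2327  0.1713] xang -72.79 zax [ 0.0101 -0.0113 -0.9999] f [ 1.1  0.1 -1.1] m [ 0.02  0.02 -0.03] w 0.0093 v 0.002
t 4.5 p [ 0.6098 -0.2328  0.1713] xang -72.79 zax [ 0.0102 -0.0113 -0.9999] f [ 0.3  0.1 -0.8] m [ 0.04  0.07 -0.  ] w 0.0092 v 0.002
```

Request:
carry_out:
  steps:
    - [[0, 0, 1], 0, 1]
    - [[0, 0, 1.5], 0, 1]
    - [[0, 0, 2], 0, 1]
    - [[0, 0, 2], 0, 1]
    - [[0, 0, 2], 0, 1]
    - [[0, 0, 2], 0, 1]
    - [[0, 0, 2], 0, 1]
    - [[0, 0, 1], 0, 1]
    - [[0, 0, 0.5], 0, 1]
    - [[0, 0, 0], 0, 1]

```text
time: 5.5
position: [0.605, -0.2305, 0.3142]
tool_rot: [0.805, -0.594, 0.001, 0.003]
ft_force: [0.1, 0.7, -3.4]
grip_width: 0.009
```

```bash
python3 st.py; python3 - <<'E'
from h import *
S=grab('scene');T=grab('top');W=grab('wrist')
b=lambda c,x,y,w,h,f:cv2.resize(cv2.cvtColor(c['pixels'],cv2.COLOR_RGB2BGR)[y:y+h,x:x+w],None,fx=f,fy=f,interpolation=cv2.INTER_CUBIC)
M=np.zeros((600,800,3),np.uint8)
M[:300,:400]=b(S,170,90,200,150,2);M[:300,400:]=b(T,200,100,200,150,2);M[300:,:400]=b(W,0,0,512,384,.78125)
cv2.imwrite('pics/m3.png',M)
E
```

```text
t 5.55 p [ 0.6047 -0.2303  0.3135] xang -72.82 zax [-0.002 -0.005 -1.   ] f [ 1.   0.  -3.4] m [ 0.01 -0.02 -0.01] w 0.0094 v 0.016
t 5.6 p [ 0.6044 -0.2302  0.3129] xang -72.81 zax [-0.0031 -0.0043 -1.    ] f [-0.   0.4 -3. ] m [-0.05 -0.05 -0.01] w 0.0088 v 0.011
```

View pics/m3.png

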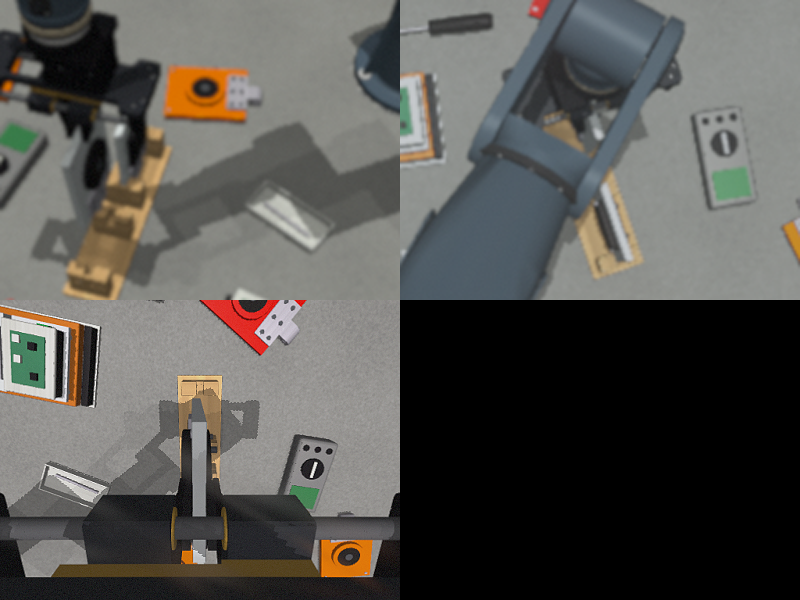

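Request:
carry_out:
  steps:
    - [[0, 2, 0], -1.4, 1]
    - [[0.1, 3, 0], -1.4, 1]
    - [[0.1, 3.5, 0], -1.4, 1]
    - [[0.1, 3.5, 0], -1.4, 1]
    - [[0.1, 3.5, 0], -1.4, 1]
    - [[0.1, 3.5, 0], -1.4, 1]
    - [[0.1, 3, 0], -1.4, 1]
    - [[0.1, 2, 0], -1.4, 1]
    - [[0, 0, 0], 0, 1]
    - [[0, 0, 0], 0, 1]

```text
time: 6.75
position: [0.6077, 0.0172, 0.3039]
tool_rot: [0.739, -0.673, -0.007, 0.006]
ft_force: [0.7, 0.7, -2.3]
grip_width: 0.0093
```

```bash
python3 st.py; python3 - <<'E'
from h import *
import pickle
W=grab('wrist','w2.png');o=robot.get_obs();pickle.dump((W,o),open('w2.pkl','wb'))
print(proj(W,[[.639,.122,.098],[.5871,.1177,.098]]),W['eye'])
I=cv2.imread('pics/w2.png');cv2.imwrite('pics/w2b.png',cv2.resize(I,(800,600),interpolation=cv2.INTER_CUBIC))
E
```

```text
t 6.8 p [0.6076 0.0172 0.3038] xang -84.68 zax [-0.0179  0.0013 -0.9998] f [-0.4 -0.2 -3.6] m [ 0.04 -0.04  0.07] w 0.0091 v 0.021
t 6.85 p [0.6078 0.0166 0.3039] xang -84.74 zax [-0.0176  0.001  -0.9998] f [-0.3 -0.7 -2.8] m [-0.   -0.05  0.02] w 0.009 v 0.015
[[163.71117943 124.3438548 ]
 [167.35301387 169.00523364]] [0.69456957 0.02332341 0.46571237]
```

View pics/w2b.png

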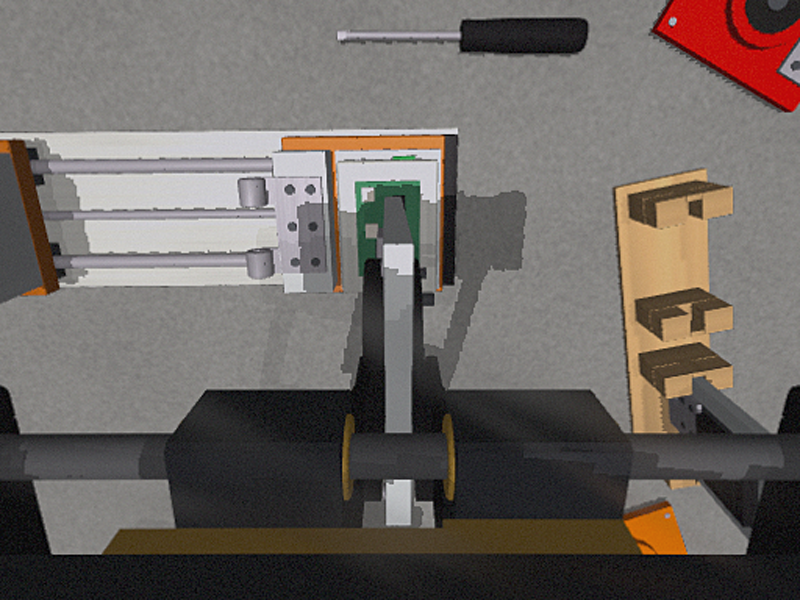

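```bash
python3 - <<'E'
import cv2
I=cv2.imread('pics/w2.png')[90:192,145:230]
cv2.imwrite('pics/c2.png',cv2.resize(I,None,fx=5.8,fy=5.8,interpolation=cv2.INTER_NEAREST))
E
```

```text
(no output)
```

View pics/c2.png

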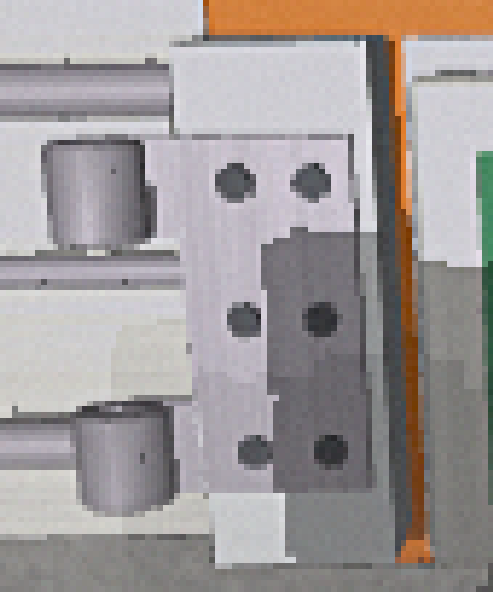

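```bash
cat > plate.py <<'E'
from h import *
def Rt(xang,z):
    z=np.array(z)/np.linalg.norm(z); a=np.radians(xang); x=np.array([np.cos(a),np.sin(a),0]); x-=z*(x@z); x/=np.linalg.norm(x)
    return np.c_[x,np.cross(z,x),z]
Rg=Rt(-72.79,[.0102,-.0113,-1]); pg=np.array([.6098,-.2328,.1713])
y=-Rg[:,0]; z=np.array([0,0,1.]); z-=y*(y@z); z/=np.linalg.norm(z); x=np.cross(y,z)
Rp=Rg.T@np.c_[x,y,z]            # plate in tool
DX=0.; DY=0.
top=np.array([.607,-.232,.178]); top=top-y*((top-pg)@y)   # midplane through TCP
org=top-.155*z-.001*y
tp=Rg.T@(org-pg)
def plate(o):
    r=R.from_quat(o['tool_rot']).as_matrix(); return r@tp+o['position'], r@Rp
E
python3 - <<'E'
from plate import *
import pickle
W,o=pickle.load(open('w2.pkl','rb'))
f=lambda *a:[(145+x/5.8-.5*0,90+y/5.8) for x,y in a]
A=onz(W,f((95,145),(106,244),(121,412),(129,507)),.09)
print('axis pts y',A.round(4).tolist())
ang=np.degrees(np.arctan2(*(A[:2].mean(0)-A[2:].mean(0))[1::-1])) ;print('rig xang',ang)
B=onz(W,f((96,147),(106,248),(121,412),(129,512)),.1);print('ends',B.round(4).tolist())
u=np.array([np.cos(np.radians(5.8)),np.sin(np.radians(5.8)),0]);s=B@u;print('s',s.round(4),'centres',s[[0,3]].mean(),s[[1,2]].mean(),'widths',s[0]-s[3],s[1]-s[2])
J=onz(W,f((172,45),(215,565)),.08);print('jamb corners',J.round(4).tolist(),np.linalg.norm(J[0]-J[1]),np.degrees(np.arctan2(*(J[0]-J[1])[1::-1])),'s',(J@u).mean())
L=onz(W,f((183,136),(213,492)),.084);print('leaf s',(L@u).round(4),(L@u).mean())
Y=A[:, :]@np.array([-u[1],u[0],0]);print('hinge t',Y.round(4),'jamb t',(J@np.array([-u[1],u[0],0])).round(4))
p,r=plate(o);print('plate',p.round(4),r.round(3).tolist())
c=[p+r@np.array(v) for v in [(.055,.006,.155),(.055,-.004,.155),(.0,.006,.155),(0,-.004,.155)]]
print('pred top corners*1.5625',(proj(W,c)*1.5625).round(1).tolist())
E
```

```text
axis pts y [[0.6481, 0.1268, 0.09], [0.6288, 0.1246, 0.09], [0.5945, 0.1216, 0.09], [0.5741, 0.1198, 0.09]]
rig xang 5.290970114142178
ends [[0.649, 0.1239, 0.1], [0.6298, 0.122, 0.1], [0.5972, 0.119, 0.1], [0.5763, 0.1173, 0.1]]
s [0.6582 0.6389 0.6061 0.5852] centres 0.6216815117284973 0.6225173937683743 widths 0.0730283582839073 0.032793996732641606
jamb corners [[0.6678, 0.1143, 0.08], [0.5594, 0.1037, 0.08]] 0.10891257832658406 5.560733736047806 s 0.6215094581011417
leaf s [0.6587 0.5847] 0.621686655050584
hinge t [0.0607 0.0605 0.0609 0.0612] jamb t [0.0462 0.0466]
plate [0.6021 0.0149 0.1559] [[0.996, -0.091, 0.024], [0.091, 0.996, -0.0], [-0.023, 0.002, 1.0]]
pred top corners*1.5625 [[380.7, 241.1], [412.3, 241.1], [382.2, 396.7], [410.9, 396.7]]
```

Request:
carry_out:
  steps:
    - [[0.1, 1.2, 0], 0, 1]
    - [[0.2, 2, 0], 0, 1]
    - [[0.2, 2, 0], 0, 1]
    - [[0.2, 2, 0], 0, 1]
    - [[0.2, 2, 0], 0, 1]
    - [[0.1, 1.2, 0], 0.2, 1]
    - [[0, 0.3, 0], 0, 1]
    - [[0, 0, 0], 0, 1]

```text
time: 7.7
position: [0.6194, 0.123, 0.3039]
tool_rot: [0.736, -0.677, -0.006, 0.005]
ft_force: [-0.2, -0.3, -2.6]
grip_width: 0.0092
```

```bash
cat > go.py <<'E'
from plate import *
from st import st
st();o=st();p,r=plate(o)
H=np.array([.6124,.1233,.09])
print('plate',p.round(4),'yaw',np.degrees(np.arctan2(r[1,0],r[0,0])).round(2),'xax',r[:,0].round(3),'zax',r[:,2].round(3),'to go cm',((H-p)*100).round(2))
E
python3 go.py
```

```text
t 7.75 p [0.6194 0.1227 0.3039] xang -85.18 zax [-1.670e-02  9.000e-04 -9.999e-01] f [ 0.9 -1.  -2.8] m [-0.   -0.03  0.01] w 0.0092 v 0.014
t 7.8 p [0.6194 0.1223 0.3039] xang -85.21 zax [-1.670e-02  8.000e-04 -9.999e-01] f [ 0.5 -1.  -3.3] m [ 0.01 -0.   -0.05] w 0.0093 v 0.006
plate [0.6136 0.1212 0.1557] yaw 4.79 xax [ 0.996  0.084 -0.023] zax [ 0.023 -0.     1.   ] to go cm [-0.12  0.21 -6.57]
```

Request:
carry_out:
  steps:
    - [[0, 0.2, -0.8], 0.4, 1]
    - [[0, 0, -0.8], 0.3, 1]
    - [[0, 0, -0.8], 0, 1]
    - [[0, 0, -0.5], 0, 1]
    - [[0, 0, 0], 0, 1]
    - [[0, 0, 0], 0, 1]

```text
time: 8.4
position: [0.6188, 0.1214, 0.2712]
tool_rot: [0.739, -0.673, -0.007, 0.007]
ft_force: [-0.4, 0.8, -2.3]
grip_width: 0.0096
```

```bash
python3 go.py; python3 - <<'E'
from plate import *
import pickle
S=grab('scene');T=grab('top');W=grab('wrist');o=robot.get_obs();pickle.dump((S,T,W,o),open('w3.pkl','wb'))
b=lambda c,x,y,w,h,f:cv2.resize(cv2.cvtColor(c['pixels'],cv2.COLOR_RGB2BGR)[y:y+h,x:x+w],None,fx=f,fy=f,interpolation=cv2.INTER_CUBIC)
M=np.zeros((600,800,3),np.uint8)
M[:450,:400]=b(S,280,200,80,90,5);M[:300,400:]=b(W,140,50,200,150,2);M[300:,400:]=b(T,60,100,200,150,2)
cv2.imwrite('pics/m4.png',M)
H=np.array([.6124,.1233,.09]);p,r=plate(o)
print(proj(S,[H,p,p+r@[0,.015,.088],p+r@[.055,.006,.155],p+r@[.055,.006,.016]])*5-[1400,1000])
E
```

```text
t 8.45 p [0.6187 0.1214 0.2712] xang -84.67 zax [-1.950e-02 -4.000e-04 -9.998e-01] f [-0.3 -0.4 -2.8] m [-0.05  0.01 -0.02] w 0.0095 v 0.006
t 8.5 p [0.6189 0.1214 0.2715] xang -84.66 zax [-1.890e-02 -4.000e-04 -9.998e-01] f [-0.   0.1 -2.8] m [-0.03 -0.06  0.08] w 0.0091 v 0.008
plate [0.6128 0.1201 0.1233] yaw 5.34 xax [ 0.995  0.093 -0.025] zax [0.025 0.001 1.   ] to go cm [-0.04  0.32 -3.33]
[[238.24690301 359.13139081]
 [240.55439942 332.01841992]
 [293.05937182 277.20187117]
 [245.29063871 315.04484601]
 [210.95700715 422.14178232]]
```

View pics/m4.png

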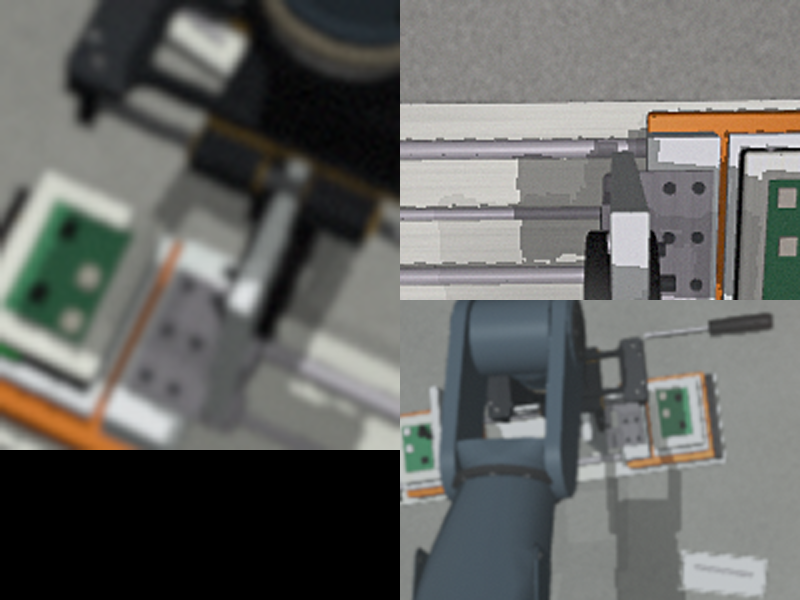

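```bash
python3 - <<'E'
from plate import *
import pickle
S,T,W,o=pickle.load(open('w3.pkl','rb'))
x0,y0=225,105
I=cv2.cvtColor(W['pixels'],cv2.COLOR_RGB2BGR)[y0:y0+98,x0:x0+90]
cv2.imwrite('pics/c3.png',cv2.resize(I,None,fx=6,fy=6,interpolation=cv2.INTER_NEAREST))
p,r=plate(o);H=np.array([.6124,.1233,.09]);a=np.radians(5.5);Rr=R.from_euler('z',a).as_matrix()
q=lambda P:((proj(W,P)-[x0,y0])*6).round(0).tolist()
print('plate bottom corners',q([p+r@[.055,.006,.016],p+r@[.055,-.004,.016]]),'top',q([p+r@[.055,.006,.155],p+r@[.055,-.004,.155]]))
print('jamb edge, far corner then mid',q([H+Rr@[.055,-.014,-.01],H+Rr@[.055,-.054,-.01],H+Rr@[0,-.054,-.01]]))
print('leaf far',q([H+Rr@[.037,-.014,-.006]]))
E
```

```text
plate bottom corners [[138.0, 120.0], [204.0, 120.0]] top [[106.0, 297.0], [227.0, 297.0]]
jamb edge, far corner then mid [[237.0, 82.0], [460.0, 81.0], [447.0, 378.0]]
leaf far [[237.0, 186.0]]
```

View pics/c3.png

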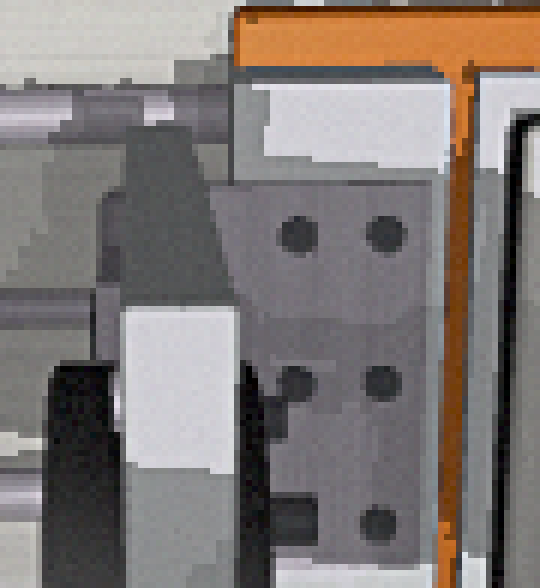

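Request:
carry_out:
  steps:
    - [[0.1, 0.16, 0], 0.1, 1]
    - [[0, 0, -0.5], 0, 1]
    - [[0, 0, -0.5], 0, 1]
    - [[0, 0, 0], 0, 1]
    - [[0, 0, 0], 0, 1]

```text
time: 9.15
position: [0.6204, 0.1236, 0.2617]
tool_rot: [0.74, -0.672, -0.006, 0.006]
ft_force: [0.5, -0.4, -2.0]
grip_width: 0.0091
```

```bash
python3 go.py; cat > look.py <<'E'
from plate import *
import sys
W=grab('wrist');o=robot.get_obs()
x0,y0=225,90
I=cv2.cvtColor(W['pixels'],cv2.COLOR_RGB2BGR)[y0:y0+70,x0:x0+60]
cv2.imwrite('pics/'+sys.argv[1],cv2.resize(I,None,fx=8.5,fy=8.5,interpolation=cv2.INTER_NEAREST))
p,r=plate(o);H=np.array([.6124,.1233,.09]);Rr=R.from_euler('z',np.radians(5.5)).as_matrix()
q=lambda P:((proj(W,P)-[x0,y0]+.5)*8.5).round(0).tolist()
print('plate bottom corners',q([p+r@[.055,.006,.016],p+r@[.055,-.004,.016]]),'top',q([p+r@[.055,.006,.155],p+r@[.055,-.004,.155]]))
print('jamb',q([H+Rr@[.055,-.014,-.01]]),'leaf',q([H+Rr@[.037,-.014,-.006]]),'upper knuckle outer end top',q([H+Rr@[.037,0,.01],H+Rr@[.037,.01,0],H+Rr@[.017,.01,0]]))
for a,b,z in (((.055,.006,.016),(.055,-.004,.016),.1),): 
    P=proj(W,[p+r@a,p+r@(np.array(a)+[.001,0,0]),p+r@(np.array(a)+[0,.001,0])]);print('8.5px per mm x,y',(P[1:]-P[0])*8.5)
E
python3 look.py c4.png
```

```text
t 9.2 p [0.6203 0.1235 0.2616] xang -84.52 zax [-1.700e-02 -3.000e-04 -9.999e-01] f [ 0.2 -0.3 -3.7] m [ 0.03 -0.01 -0.01] w 0.0091 v 0.003
t 9.25 p [0.6204 0.1236 0.2617] xang -84.52 zax [-1.670e-02 -3.000e-04 -9.999e-01] f [-0.4  0.7 -2.9] m [ 0.02 -0.01 -0.01] w 0.0092 v 0.004
plate [0.6146 0.1222 0.1135] yaw 5.48 xax [ 0.995  0.095 -0.023] zax [0.023 0.001 1.   ] to go cm [-0.22  0.11 -2.35]
plate bottom corners [[200.0, 300.0], [294.0, 300.0]] top [[155.0, 551.0], [327.0, 551.0]]
jamb [[358.0, 272.0]] leaf [[358.0, 422.0]] upper knuckle outer end top [[245.0, 445.0], [163.0, 431.0], [165.0, 591.0]]
8.5px per mm x,y [[-5.94697667e-02 -9.53476821e+00]
 [-9.37555600e+00  1.09499429e-03]]
```

View pics/c4.png

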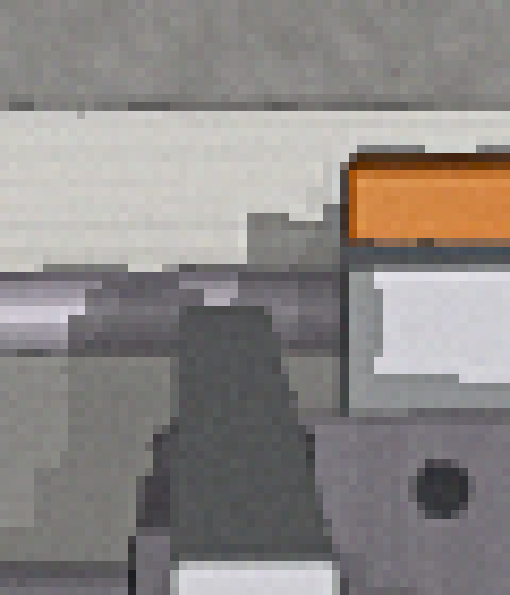

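Request:
carry_out:
  steps:
    - [[-0.07, -0.05, -0.4], 0, 1]
    - [[0, 0, -0.5], 0, 1]
    - [[0, 0, -0.5], 0, 1]
    - [[0, 0, -0.4], 0, 1]
    - [[0, 0, -0.3], 0, 1]
    - [[0, 0, 0], 0, 1]
    - [[0, 0, 0], 0, 1]

```text
time: 10.0
position: [0.6196, 0.1229, 0.2387]
tool_rot: [0.74, -0.673, -0.006, 0.006]
ft_force: [0.5, -0.4, -3.0]
grip_width: 0.0093
```

```bash
python3 go.py
```

```text
t 10.05 p [0.6196 0.1229 0.2387] xang -84.53 zax [-1.700e-02 -3.000e-04 -9.999e-01] f [ 0.3 -0.4 -3. ] m [0.01 0.03 0.02] w 0.0091 v 0.004
t 10.1 p [0.6196 0.1229 0.2389] xang -84.53 zax [-1.670e-02 -3.000e-04 -9.999e-01] f [ 0.2 -1.  -3.1] m [-0.03  0.    0.03] w 0.0093 v 0.005
plate [0.6139 0.1215 0.0907] yaw 5.47 xax [ 0.995  0.095 -0.023] zax [0.023 0.001 1.   ] to go cm [-0.15  0.18 -0.07]
```

```bash
sed -i 's/^x0,y0=.*/x0,y0=225,75/; s/y0+70,x0:x0+60/y0+85,x0:x0+60/; s/8\.5/7/g' look.py; python3 look.py c5.png
```

```text
plate bottom corners [[164.0, 352.0], [242.0, 352.0]] top [[127.0, 559.0], [269.0, 559.0]]
jamb [[297.0, 342.0]] leaf [[296.0, 474.0]] upper knuckle outer end top [[196.0, 496.0], [125.0, 482.0], [127.0, 623.0]]
7px per mm x,y [[-4.91713329e-02 -7.85125092e+00]
 [-7.72055626e+00  9.01273308e-04]]
```

View pics/c5.png

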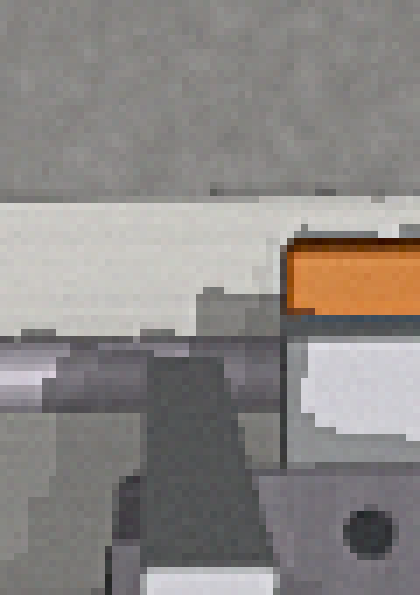

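Request:
carry_out:
  steps:
    - [[0, 0.04, -0.1], 0, 1]
    - [[0, 0, -0.2], 0, 1]
    - [[0, 0, -0.15], 0, 1]
    - [[0, 0, 0], 0, 1]

```text
time: 10.55
position: [0.6201, 0.1234, 0.2348]
tool_rot: [0.74, -0.673, -0.005, 0.005]
ft_force: [1.0, 0.4, -2.2]
grip_width: 0.0092
```

```bash
python3 go.py
```

```text
t 10.6 p [0.6201 0.1233 0.2349] xang -84.53 zax [-1.490e-02 -3.000e-04 -9.999e-01] f [ 0.5  0.8 -2.3] m [ 0.03 -0.02  0.03] w 0.0094 v 0.003
t 10.65 p [0.6202 0.1234 0.235 ] xang -84.53 zax [-1.470e-02 -3.000e-04 -9.999e-01] f [ 0.1 -0.8 -3.4] m [ 0.04 -0.06 -0.03] w 0.0089 v 0.004
plate [0.6147 0.122  0.0868] yaw 5.47 xax [ 0.995  0.095 -0.021] zax [0.021 0.001 1.   ] to go cm [-0.23  0.13  0.32]
```

Request:
carry_out:
  steps:
    - [[-0.08, 0, -0.1], 0, 1]
    - [[0, 0, -0.08], 0, 1]

```text
time: 10.85
position: [0.6194, 0.1234, 0.2332]
tool_rot: [0.74, -0.673, -0.005, 0.005]
ft_force: [0.0, -0.1, -3.3]
grip_width: 0.0092
```

```bash
python3 go.py
```

```text
t 10.9 p [0.6195 0.1233 0.2331] xang -84.53 zax [-1.420e-02 -3.000e-04 -9.999e-01] f [ 0.7 -0.2 -2. ] m [ 0.05 -0.04  0.02] w 0.0092 v 0.004
t 10.95 p [0.6195 0.1234 0.2332] xang -84.53 zax [-1.420e-02 -3.000e-04 -9.999e-01] f [ 0.5  0.2 -3.6] m [0.03 0.   0.03] w 0.0096 v 0.003
plate [0.6141 0.122  0.085 ] yaw 5.47 xax [ 0.995  0.095 -0.021] zax [0.021 0.001 1.   ] to go cm [-0.17  0.13  0.5 ]
```

Request:
carry_out:
  steps:
    - [[0, 0, -0.08], 0, 1]
    - [[0, 0, 0], 0, 1]

```text
time: 11.15
position: [0.6196, 0.1233, 0.2323]
tool_rot: [0.74, -0.673, -0.005, 0.005]
ft_force: [-0.1, 0.0, -2.3]
grip_width: 0.0092
```

```bash
python3 go.py
```

```text
t 11.2 p [0.6197 0.1234 0.2324] xang -84.53 zax [-1.400e-02 -3.000e-04 -9.999e-01] f [ 0.1 -0.2 -3.5] m [ 0.03 -0.01 -0.05] w 0.0092 v 0.002
t 11.25 p [0.6197 0.1234 0.2325] xang -84.53 zax [-1.380e-02 -2.000e-04 -9.999e-01] f [-0.4 -0.6 -3.2] m [-0.02 -0.02 -0.04] w 0.0091 v 0.002
plate [0.6144 0.122  0.0843] yaw 5.47 xax [ 0.995  0.095 -0.02 ] zax [0.02  0.001 1.   ] to go cm [-0.2   0.13  0.57]
```

Request:
carry_out:
  steps:
    - [[-0.05, 0, -0.1], 0, 1]
    - [[0, 0, 0], 0, 1]

```text
time: 11.45
position: [0.6192, 0.1234, 0.2315]
tool_rot: [0.74, -0.673, -0.005, 0.005]
ft_force: [-0.6, 0.4, -2.3]
grip_width: 0.0091
```

```bash
python3 go.py
```

```text
t 11.5 p [0.6194 0.1234 0.2316] xang -84.53 zax [-1.330e-02 -2.000e-04 -9.999e-01] f [ 0.1 -0.2 -2.5] m [ 0.02 -0.02  0.02] w 0.0094 v 0.001
t 11.55 p [0.6194 0.1233 0.2316] xang -84.53 zax [-1.320e-02 -3.000e-04 -9.999e-01] f [ 0.5 -1.1 -3.4] m [ 0.04 -0.06 -0.01] w 0.0094 v 0.002
plate [0.6142 0.122  0.0834] yaw 5.47 xax [ 0.995  0.095 -0.02 ] zax [0.02  0.001 1.   ] to go cm [-0.18  0.13  0.66]
```

Request:
carry_out:
  steps:
    - [[-0.03, 0, -0.1], 0, 1]
    - [[0, 0, 0], 0, 1]

```text
time: 11.75
position: [0.6194, 0.1234, 0.2315]
tool_rot: [0.74, -0.673, -0.004, 0.004]
ft_force: [-0.6, -0.2, -3.3]
grip_width: 0.0091
```

```bash
python3 go.py
```

```text
t 11.8 p [0.6194 0.1233 0.2313] xang -84.53 zax [-1.220e-02 -3.000e-04 -9.999e-01] f [-0.  -0.7 -2.8] m [-0.02 -0.02  0.03] w 0.0094 v 0.003
t 11.85 p [0.6193 0.1233 0.2313] xang -84.53 zax [-1.240e-02 -3.000e-04 -9.999e-01] f [-0.4  0.3 -1.2] m [0.   0.04 0.  ] w 0.0094 v 0.001
plate [0.6142 0.122  0.0831] yaw 5.47 xax [ 0.995  0.095 -0.019] zax [0.019 0.001 1.   ] to go cm [-0.18  0.13  0.69]
```

Request:
carry_out:
  steps:
    - [[0, 0, -0.1], 0, 1]
    - [[0, 0, 0], 0, 1]

```text
time: 12.05
position: [0.6197, 0.1233, 0.2314]
tool_rot: [0.74, -0.673, -0.004, 0.004]
ft_force: [0.2, 0.7, -2.3]
grip_width: 0.0092
```

```bash
python3 go.py;python3 st.py
```

```text
t 12.1 p [0.6196 0.1233 0.2313] xang -84.52 zax [-1.120e-02 -4.000e-04 -9.999e-01] f [-0.3  0.9 -0.3] m [0.09 0.18 0.  ] w 0.0093 v 0.004
t 12.15 p [0.6196 0.1233 0.2313] xang -84.52 zax [-1.140e-02 -4.000e-04 -9.999e-01] f [-1.2 -0.9  0.4] m [ 0.01  0.18 -0.01] w 0.0092 v 0.003
plate [0.6146 0.122  0.0831] yaw 5.48 xax [ 0.995  0.095 -0.018] zax [0.018 0.001 1.   ] to go cm [-0.22  0.13  0.69]
t 12.2 p [0.6196 0.1233 0.2313] xang -84.52 zax [-1.150e-02 -4.000e-04 -9.999e-01] f [-0.3 -1.3 -0.3] m [-0.1   0.11  0.02] w 0.0091 v 0.001
t 12.25 p [0.6196 0.1233 0.2313] xang -84.53 zax [-1.140e-02 -4.000e-04 -9.999e-01] f [0.  0.3 0.3] m [-0.    0.11  0.01] w 0.0093 v 0.002
```

Request:
carry_out:
  steps:
    - [[-0.05, 0, 0.3], 0, 1]
    - [[-0.05, 0, 0.27], 0, 1]
    - [[0, 0, 0], 0, 1]
    - [[0, 0, 0], 0, 1]

```text
time: 12.65
position: [0.618, 0.1233, 0.2357]
tool_rot: [0.74, -0.673, -0.005, 0.005]
ft_force: [0.9, 0.3, -3.3]
grip_width: 0.009
```

```bash
python3 go.py; python3 st.py; python3 look.py c6.png; python3 - <<'E'
from h import *
S=grab('scene');T=grab('top')
W=cv2.imread('pics/c6.png')
b=lambda c,x,y,w,h,f:cv2.resize(cv2.cvtColor(c['pixels'],cv2.COLOR_RGB2BGR)[y:y+h,x:x+w],None,fx=f,fy=f,interpolation=cv2.INTER_CUBIC)
M=np.zeros((600,800,3),np.uint8);M[:595,:420]=W;M[:600,424:]=b(S,280,210,75,120,5)[:,:376]
cv2.imwrite('pics/m6.png',M)
E
```

```text
t 12.7 p [0.618  0.1233 0.2357] xang -84.53 zax [-1.360e-02 -3.000e-04 -9.999e-01] f [ 0.6 -0.9 -2. ] m [ 0.02 -0.06 -0.01] w 0.0093 v 0.002
t 12.75 p [0.618  0.1233 0.2357] xang -84.53 zax [-1.350e-02 -4.000e-04 -9.999e-01] f [ 0.5  0.  -3.5] m [-0.   -0.01 -0.02] w 0.0091 v 0.002
plate [0.6127 0.1219 0.0875] yaw 5.47 xax [ 0.995  0.095 -0.02 ] zax [0.02  0.001 1.   ] to go cm [-0.03  0.14  0.25]
t 12.8 p [0.618  0.1233 0.2357] xang -84.53 zax [-1.350e-02 -3.000e-04 -9.999e-01] f [ 0.3 -0.1 -3.9] m [ 0.02  0.03 -0.03] w 0.0098 v 0.001
t 12.85 p [0.6181 0.1233 0.2358] xang -84.53 zax [-1.340e-02 -3.000e-04 -9.999e-01] f [-0.5  0.2 -2. ] m [ 0.01 -0.    0.01] w 0.0092 v 0.002
plate bottom corners [[165.0, 353.0], [242.0, 353.0]] top [[127.0, 559.0], [269.0, 559.0]]
jamb [[301.0, 337.0]] leaf [[301.0, 471.0]] upper knuckle outer end top [[200.0, 492.0], [128.0, 479.0], [130.0, 620.0]]
7px per mm x,y [[-4.88247070e-02 -7.84772302e+00]
 [-7.71736730e+00  8.11912835e-04]]Traceback (most recent call last):
  File "<stdin>", line 5, in <module>
ValueError: could not broadcast input array from shape (600,375,3) into shape (600,376,3)
```

Request:
carry_out:
  steps:
    - [[0.08, 0.02, 0.14], 0, 1]
    - [[0, 0, 0], 0, 1]
    - [[0, 0, 0], 0, 1]

```text
time: 13.3
position: [0.619, 0.1235, 0.2374]
tool_rot: [0.74, -0.673, -0.005, 0.005]
ft_force: [0.3, -0.2, -2.5]
grip_width: 0.0097
```

```bash
python3 go.py; python3 st.py; python3 look.py c7.png; python3 - <<'E'
from h import *
S=grab('scene')
W=cv2.imread('pics/c7.png')
b=cv2.resize(cv2.cvtColor(S['pixels'],cv2.COLOR_RGB2BGR)[210:330,280:355],None,fx=5,fy=5,interpolation=cv2.INTER_CUBIC)
M=np.zeros((600,800,3),np.uint8);M[:595,:420]=W;M[:,425:]=b
cv2.imwrite('pics/m7.png',M)
E
```

```text
t 13.35 p [0.6191 0.1236 0.2375] xang -84.53 zax [-1.300e-02 -3.000e-04 -9.999e-01] f [-0.1  0.3 -2.7] m [-0.04  0.01  0.04] w 0.0092 v 0.002
t 13.4 p [0.6191 0.1236 0.2374] xang -84.53 zax [-1.310e-02 -3.000e-04 -9.999e-01] f [ 0.9 -0.3 -2.7] m [0.01 0.03 0.01] w 0.0089 v 0.002
plate [0.6139 0.1222 0.0892] yaw 5.47 xax [ 0.995  0.095 -0.019] zax [0.019 0.001 1.   ] to go cm [-0.15  0.11  0.08]
t 13.45 p [0.619  0.1235 0.2374] xang -84.53 zax [-1.320e-02 -4.000e-04 -9.999e-01] f [-0.7  0.2 -2.6] m [-0.02 -0.01  0.02] w 0.0091 v 0.001
t 13.5 p [0.619  0.1235 0.2374] xang -84.53 zax [-1.320e-02 -3.000e-04 -9.999e-01] f [ 0.5 -0.8 -3. ] m [ 0.03 -0.    0.02] w 0.0093 v 0.002
plate bottom corners [[165.0, 354.0], [242.0, 353.0]] top [[127.0, 560.0], [269.0, 560.0]]
jamb [[302.0, 343.0]] leaf [[301.0, 476.0]] upper knuckle outer end top [[201.0, 497.0], [129.0, 484.0], [131.0, 625.0]]
7px per mm x,y [[-4.87740253e-02 -7.84423871e+00]
 [-7.71443276e+00  8.81671697e-04]]
```

```bash
python3 - <<'E'
from h import *
import cv2
a=np.mean([cams.camera('wrist')['pixels'].astype(float) for _ in range(3)],0).mean(2).round().astype(int)
for f,n in (('c5.png','old'),):
    I=cv2.imread('pics/'+f)[3::7,3::7].mean(2).round().astype(int)
    for r in (52,54,57): print(n,r,I[r,14:50].tolist())
for r in (51,52,54,57): print('new',r,a[75+r,225+14:225+50].tolist())
print('col old',I[44:60,26].tolist());print('col new',a[75+44:75+60,225+26].tolist())
print('leafcol old',I[58:72,46].tolist());print('new',a[75+58:75+72,225+46].tolist())
E
```

```text
old 52 [109, 107, 108, 109, 109, 110, 104, 83, 80, 81, 76, 80, 82, 86, 86, 83, 81, 76, 126, 123, 123, 109, 110, 113, 112, 113, 52, 137, 140, 132, 213, 210, 205, 207, 206, 207]
old 54 [108, 104, 107, 109, 110, 108, 101, 86, 79, 85, 84, 86, 80, 82, 85, 85, 84, 80, 93, 118, 123, 106, 106, 106, 104, 113, 59, 139, 138, 215, 212, 203, 207, 206, 209, 204]
old 57 [92, 89, 83, 84, 89, 85, 85, 84, 83, 89, 81, 81, 83, 84, 84, 86, 86, 80, 81, 85, 85, 87, 84, 84, 86, 84, 57, 141, 135, 212, 213, 210, 209, 204, 206, 208]
new 51 [156, 143, 143, 143, 145, 144, 148, 113, 76, 75, 75, 74, 77, 79, 80, 79, 81, 90, 113, 109, 110, 100, 99, 98, 99, 103, 85, 76, 150, 141, 145, 209, 207, 206, 205, 205]
new 52 [110, 98, 100, 99, 99, 99, 96, 79, 79, 82, 83, 83, 82, 84, 84, 83, 80, 78, 120, 120, 121, 108, 108, 107, 106, 112, 91, 74, 148, 138, 213, 211, 207, 205, 207, 205]
new 54 [108, 108, 108, 111, 109, 109, 107, 82, 83, 84, 85, 84, 82, 83, 83, 87, 81, 77, 95, 121, 121, 107, 107, 108, 106, 110, 90, 76, 147, 135, 211, 210, 207, 206, 206, 207]
new 57 [89, 89, 89, 91, 89, 89, 82, 83, 83, 85, 84, 80, 83, 84, 81, 84, 81, 83, 82, 88, 95, 87, 86, 87, 88, 88, 75, 76, 148, 135, 209, 208, 206, 205, 208, 206]
col old [199, 195, 195, 198, 89, 129, 152, 71, 82, 84, 80, 88, 82, 83, 86, 82]
col new [208, 201, 198, 198, 102, 84, 102, 77, 82, 84, 82, 86, 83, 83, 85, 86]
leafcol old [207, 212, 210, 134, 142, 147, 145, 144, 96, 105, 119, 114, 115, 117]
new [206, 206, 205, 210, 205, 129, 139, 145, 120, 86, 119, 116, 118, 116]
```

```bash
python3 -c "
from rig import robot
print(robot.hand_in())"; python3 go.py
```

```text
the job is handed in; nothing more can be done
None
the job is handed in; nothing more can be done
```

I lifted the round-coil plate out of the rack and brought it to the rig with its coil facing the transmitter. It is lowered into the hinge gap, and I handed the job in with the gripper still holding it at 35 N. The hand-in gave no verdict.

Last checks before handing in, at 13.5 s:

- **Along the hinge and sideways:** wrist-camera measurements against the rig put the bore within about 0.5 mm along the axis and 0.5 mm across it. Scatter is up to about 1 mm.
- **Height:** I lowered the plate until it lightly touched a rig knuckle (about 3 N), then raised it about 6 mm. By that touch the bore is about 0.4 mm above the hinge axis.
- **Angle:** the yaw matches the rig to within about 0.5°. The plate leans about 0.02 rad.
- **Load:** the wrist carries only the plate's weight, about 3 N. I saw no sign of contact with the rig, and the plate was still.

Three things disagreed or went unchecked:

- **Height:** calculating from the rack height instead puts the bore about 0.8 mm below the axis, 1.2 mm lower than the touch says. I trusted the touch.
- **Plate tilt:** the camera suggested about 0.02 rad more tilt than the tool pose implies, and the touch came on the opposite end to the one my model had lower.
- **No final picture:** the 12-picture limit was reached, so the last alignment check used pixel values only. I also did not re-check the other plate, the transmitter or the loose items at the end; I planned every move to stay clear of them.

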